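Feed one brass trim slug into the dish

TASK

Press the slug feeder's plunger all the way down once and let it come back up, so that a single brass slug is fed out onto the feeder's landing deck. Then push that slug sideways along the deck with a fingertip until it drops off the end into the round white porcelain dish, not into the square tray. Do not pick the slug up, feed no second slug, leave the dish and all the other things on the desk where they are, and finish with the hand clear.

Things in the scene. Friction and masses are not known exactly. Their poses are not given: they have to be found in the camera images.
- feeder: Slug feeder, fixed. Origin on the desk under the middle of the magazine's front face; x points from the landing deck towards the plunger, y along the deck, z up. In front (x -47 to 0 mm, y -60 to 60) the aluminium landing deck, top at 28 mm. Then the clear magazine (x 0 to 34, y -17 to 17, top at 62 mm), then the plunger's grey column (x 34 to 74, y -21 to 21, top at 50 mm)
- deck_mid (a point): Point on the landing deck's top, at x = -22 mm, y = 0 of the feeder. The deck's two ends (60 mm either way along y) are open and overhang the dish and the tray; the deck is 6 mm thick. A lip 3 mm high and 3 mm thick runs along its edge away from the magazine (feeder x -47 to -44 mm)
- magazine_top (a point): Centre of the clear magazine's open top, 62 mm above the desk. It holds three stacked slugs. A full press makes a blade push the lowest one out through the gate in the front wall onto the deck, to about x = -21 mm, y = 0 of the feeder (it may slide up to 10 mm farther, to the lip). When the plunger is back up the next slug drops to the bottom
- plunger (a joint): Travel of the plunger in m: 0 up, 0.018 fully pressed. A spring returns it; a press takes about 3 N at first and up to about 12 N on the way (more if pressed fast), so a push that stops below 15 N may fall short of the bottom
- plunger_top (a point): Centre of the flat top of the steel plunger button, 26 mm across, 78 mm above the desk when up and 60 mm when fully pressed; it is at x = 54 mm, y = 0 of the feeder
- slug1_mid (a point): Centre of the lowest brass slug in the magazine, the one that is fed first: a plain disc lying flat, 26 mm across and 10 mm high, 40 g; on the deck its centre is 33 mm above the desk
- slug2_mid (a point): Centre of the middle slug of the stack (same size), which must stay in the magazine
- slug3_mid (a point): Centre of the top slug of the stack (same size), which must stay in the magazine
- dish: Round shallow white porcelain dish standing loose on the desk, 90 mm across the rim, 17 mm high, wall and floor 4 mm; origin at the centre of its underside. It stands at one end of the landing deck, its rim tucked a little under the deck's end; which end varies
- tray: Square shallow black plastic tray, 80 x 80 mm and 17 mm high, loose, at the other end of the landing deck; origin at the centre of its underside. Not to be used
- wheel1: Brass adjustment wheel lying loose beside the feeder's column, 40 mm across, 18 mm high; origin at the centre of its underside
- wheel2: A second such brass wheel on the other side of the column
- hexkey: Black steel hex key lying in front of the landing deck, about 80 mm long, 6 mm thick; origin under the middle of its long arm
- compass: Clear lensatic sighting compass, about 85 mm long and 44 mm high, loose; origin under the centre of its round capsule
- driver: Brass-bladed screwdriver 150 mm long with a wooden handle, lying loose
- toggle (a joint): Chrome toggle on top of the cream test box, angle in rad, 0 as found; to be left alone
Not all that is in view belongs to the job. Several things look just like the dish: the one meant starts farthest from the robot's base. Several things look just like the feeder: the one meant starts nearest to the robot's base.

How it is judged:
By the outcome, as a careful person would: the job done as asked, in the order asked, and still so for the second after the job is handed in, with the robot touching nothing.
It also fails if it takes over 42 s, if anything falls off the work surface, if the arm or the gripper's body presses on something with over 40 N, if the wrist force passes 120 N, or if a joint passes its speed limit or range.

ROBOT

A 6-joint arm with a two-finger parallel gripper is mounted at the origin on the work surface. World frame = base frame: x ahead of the robot, y to its left, z up, the work surface at z = 0. Lengths are in m, angles in rad, forces in N, time in s.
With the tool pointing down it reaches from about 0.4 to 0.825 m from the base axis. Payload 7 kg.
Tool frame: the origin (TCP) lies at the very end of the fingers, on their centre line; the grasp point (between the pads) lies 19 mm behind it; z points along the fingers, y is the direction in which the jaws open and shut (so a half turn about z gives the same grasp; the last joint's range is limited). The gripper opens to 88 mm and grips with 3 to 60 N. Pads are 19 mm wide; open, the fingers measure 130 mm over their backs; the gripper's body (78 mm by 193 mm) begins 47 mm behind the grasp point.
Start: joints at [1.51, 0.359, 0.012, 0, -1.224, -0.288], TCP at [0.231, 0.634, 0.227] pointing down, gripper open.
Joint ranges: [-3.07, 3.07], [-1.43, 2.12], [-1.02, 1.25], [-3.03, 1.67], [-3.05, -0], [-3.03, 3.03]. Speed limits (rad/s): [2.39, 2.39, 3.01, 3.14, 3.14, 3.14].

INTERFACE

Orientations are given as [roll, pitch, yaw] about the fixed x, y, z axes, in that order (R = Rz(yaw) Ry(pitch) Rx(roll)).
In Python, from station import arm gives the robot as it stands.
- The arm moves only by the shell command python3 -m inch 'ROWS' [FORCE]. ROWS is text: rows parted by semicolons, each of 7 numbers parted by spaces: the closure, from 0 (fully open) to 1 (shut), then the shift along the tool's x, y, z each as a share of 300 mm, from -1 to 1, then the turn, a rotation vector about the tool's x, y, z each as a share of 60 degrees, from -1 to 1. In form: grip tx ty tz rx ry rz; .... A call has 1 to 12 rows; each row is the pose to reach, as a shift and turn from the pose commanded when the call began, along the tool's axes at that moment; what a row does not reach only later rows make up. A row lasts 1/10 s, in which the tool goes at most 50 mm and 8.59 degrees, less where a joint would pass 70% of its speed; a pose out of reach is approached as far as the arm can. A call with a number of a shift or a turn outside -1 to 1 is refused whole. A call with a gripper value outside its range is refused whole. The fingers move at their own pace and stop on an object; FORCE is the grip in N (left out, the last holds). Time passes only in rows, so rows that repeat a pose let the fingers close. It gives the time, the measured TCP pose, the force and the opening at its end, in the units of the state.
- arm.get_state(): the state, without advancing time (a new reading comes with each control period).
- arm.grab_frame(name): name is "scene" or "top"; returns a dict with "img" (420x560x3 uint8, red, green, blue), "range_z" (420x560 float32, m along the optical axis (not along the pixel's ray), 0 where there is no reading), "fx", "fy", "cx", "cy" (pixels), "extrinsics" (4x4, takes a point from world to camera coordinates). Camera axes: x right, y up, looking along -z (the intrinsics and any distortion apply to the point x, -y, -z); pixel columns grow to the right and rows downward; lengths in m; the calibration is good to about 2 mm. A picture is of the moment at which its call begins.
- arm.job_done(): hands the job in, once; it reports no verdict.
The state is a dict: "t": time; "q": joint angles; "qd": joint speeds; "joint_efforts": joint torques, N m; "eef_pos": TCP position; "ee_rot": TCP orientation; "force": force on the tool from outside, world axes, zero at the start; "moment": the same for the moment, N m; "width": finger opening in m.
Only numpy, scipy, OpenCV 4.12 (cv2) and the standard library are available. Lean on these libraries where they do the work, as an engineer would, in place of code of your own. Each camera call takes 0.05 s, during which the arm holds its last target.

## Working session

There is one attempt and no reset: what is moved stays moved. The work goes in short steps, Python scripts to look and compute and a shell command to move; the robot and the scene stay as the last step left them, time stands still between calls to the robot, and variables do not carry over. Pictures are saved under pics/ and viewed, and the job is handed in when it is done.

```bash
ls; mkdir -p pics
python3 - <<'E'
from station import arm
import cv2, pickle, numpy as np
print(arm.get_state())
for n in("scene","top"):
    f=arm.grab_frame(n); pickle.dump(f,open(f"pics/{n}0.pkl","wb"))
    cv2.imwrite(f"pics/{n}0.png",f["img"][:,:,::-1])
    print(n,f["fx"],f["fy"],f["cx"],f["cy"],f["extrinsics"].round(4).tolist(),[k for k in f])
E
```

```text
pics
{'t': 0.0, 'q': array([ 1.51009778e+00,  3.59373271e-01,  1.10644717e-02, -3.62539249e-04,
       -1.22411040e+00, -2.88104700e-01]), 'qd': array([-0.00181568, -0.00026188,  0.00070805,  0.00105344, -0.00042618,
        0.0018099 ]), 'joint_efforts': array([ 1.34705337e-03, -5.82720566e+01,  2.93057781e+01,  6.99706122e+00,
        7.29577179e-03, -1.50381425e-04]), 'eef_pos': array([0.23054773, 0.63388147, 0.22563171]), 'ee_rot': array([ 3.13993983e+00, -1.34397071e-04, -3.48926600e-01]), 'force': array([-0.46684035,  0.14647711, -0.13546626]), 'moment': array([ 0.02299856,  0.00169198, -0.01866971]), 'width': 0.08769692053402817}
scene 398.7036587539795 398.7036587539795 275.84382208801725 213.29896552036203 [[-0.2501, 0.9681, 0.0139, 0.1333], [-0.757, -0.2045, 0.6206, 0.3615], [0.6037, 0.1447, 0.784, -1.2797], [0.0, 0.0, 0.0, 1.0]] ['img', 'range_z', 'fx', 'fy', 'cx', 'cy', 'extrinsics']
top 430.8267463598296 430.8267463598296 285.56326980662146 210.38818675991232 [[-0.0489, -0.9988, -0.0019, 0.0203], [0.978, -0.0482, 0.2028, -0.5614], [-0.2027, 0.008, 0.9792, -0.9428], [0.0, 0.0, 0.0, 1.0]] ['img', 'range_z', 'fx', 'fy', 'cx', 'cy', 'extrinsics']
```

View pics/scene0.png

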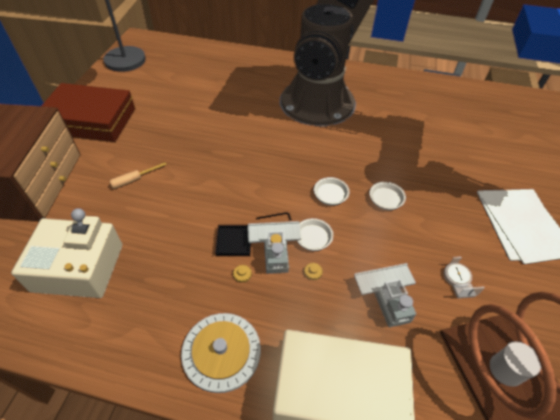

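View pics/top0.png

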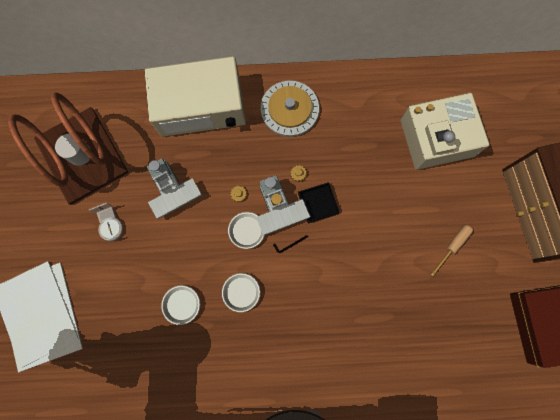

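The real feeder is at about top (272,185) (plunger) and (284,218) (deck). The dish is at its +y end at (246,230), the tray at (319,202), and the hex key at (290,244).

```bash
cat > h.py <<'E'
import numpy as np, cv2, pickle
def world(f,uv=None,img=True):
    H,W=f["range_z"].shape
    u,v=np.meshgrid(np.arange(W),np.arange(H))
    z=f["range_z"]
    P=np.stack([(u-f["cx"])/f["fx"]*z,-(v-f["cy"])/f["fy"]*z,-z],-1)
    E=f["extrinsics"]
    return (P-E[:3,3])@E[:3,:3]
def proj(f,p):
    c=f["extrinsics"][:3,:3]@np.asarray(p)+f["extrinsics"][:3,3]
    return f["cx"]-f["fx"]*c[0]/c[2], f["cy"]+f["fy"]*c[1]/c[2]
E
python3 - <<'E'
from h import *
for n,(a,b,c,d) in (("top",(150,265,220,350)),("scene",(190,295,205,345))):
    f=pickle.load(open(f"pics/{n}0.pkl","rb")); W=world(f)
    im=f["img"][a:b,c:d,::-1]
    cv2.imwrite(f"pics/{n}_crop.png",cv2.resize(im,None,fx=5,fy=5,interpolation=cv2.INTER_CUBIC))
    S=W[a:b,c:d].reshape(-1,3); I=im.reshape(-1,3)
    zs=S[:,2]
    print(n,"floor",np.median(zs),"n0",(f["range_z"][a:b,c:d]==0).sum())
    for lo,hi in((.024,.0295),(.07,.085),(.046,.054),(.056,.066)):
        m=(zs>lo)&(zs<hi); p=S[m]
        if m.sum()<4: print(lo,hi,m.sum());continue
        r=cv2.minAreaRect((p[:,:2]*1000).astype(np.float32))
        print(lo,hi,m.sum(),p.mean(0).round(4),np.median(zs[m]).round(4),r, cv2.boxPoints(r).round(1).tolist())
E
```

```text
top floor 0.00043595917024388104 n0 56
0.024 0.0295 838 [0.5564 0.003  0.0272] 0.0273 ((583.7568359375, 10.888656616210938), (113.14262390136719, 120.04542541503906), 18.595386505126953) [[511.0, 49.70000076293945], [549.2999877929688, -64.0], [656.5, -28.0], [618.2000122070312, 85.80000305175781]]
0.07 0.085 98 [0.6255 0.0252 0.0771] 0.0771 ((626.41162109375, 25.53550910949707), (23.09929656982422, 24.58641242980957), 87.1656265258789) [[613.5999755859375, 14.600000381469727], [638.0999755859375, 13.399999618530273], [639.2999877929688, 36.5], [614.7000122070312, 37.70000076293945]]
0.046 0.054 197 [0.618  0.024  0.0497] 0.0498 ((610.3096313476562, 20.00521469116211), (74.7572250366211, 41.56781005859375), 18.90869903564453) [[568.2000122070312, 27.600000381469727], [581.7000122070312, -11.800000190734863], [652.4000244140625, 12.5], [638.9000244140625, 51.79999923706055]]
0.056 0.066 156 [0.5914 0.0137 0.0596] 0.0592 ((591.0840454101562, 13.506193161010742), (34.729705810546875, 34.25039291381836), 18.744136810302734) [[569.0999755859375, 24.100000381469727], [580.0999755859375, -8
[... 577 characters left out ...]
.199999809265137], [646.2999877929688, 29.399999618530273], [626.2999877929688, 42.70000076293945]]
0.046 0.054 260 [0.6293 0.0253 0.0493] 0.0492 ((613.3258666992188, 19.969608306884766), (73.31841278076172, 41.52592086791992), 19.244333267211914) [[571.9000244140625, 27.5], [585.5999755859375, -11.699999809265137], [654.7999877929688, 12.399999618530273], [641.0999755859375, 51.70000076293945]]
0.056 0.066 159 [0.5937 0.0136 0.0588] 0.0583 ((604.8563842773438, 17.168903350830078), (60.978981018066406, 32.975975036621094), 15.182395935058594) [[571.0999755859375, 25.100000381469727], [579.7000122070312, -6.699999809265137], [638.5999755859375, 9.199999809265137], [630.0, 41.099998474121094]]
```

Run:
```python
from h import *
```

```text
(no output)
```

View crops.

View pics/top_crop.png

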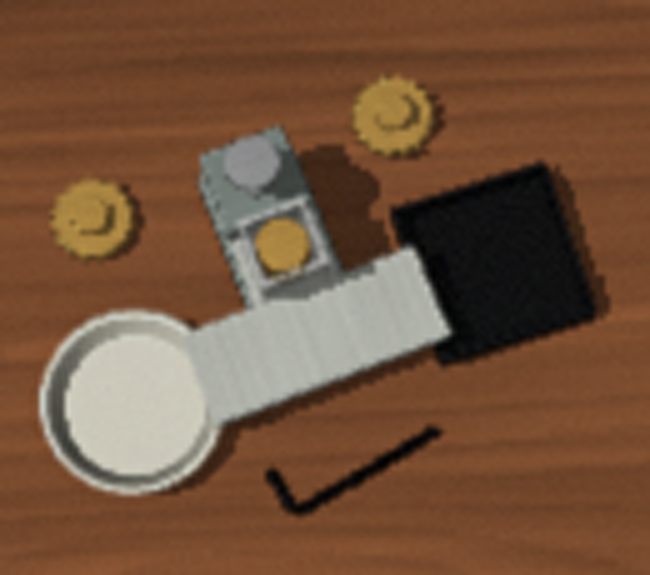

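View pics/scene_crop.png

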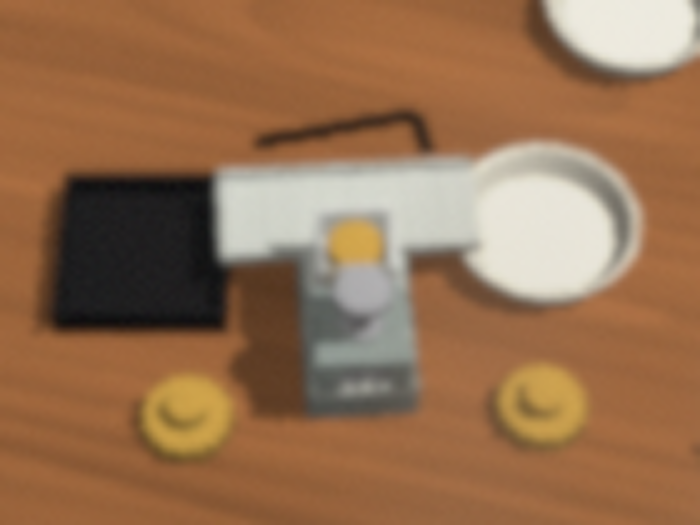

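```bash
python3 -m inch '1 .967 .727 0 0 0 -.645;1 .967 .727 0 0 0 -.645;1 .967 .727 0 0 0 -.645;1 .967 .727 0 0 0 -.645;1 .967 .727 0 0 0 -.645;1 .967 .727 0 0 0 -.645;1 .967 .727 0 0 0 -.645;1 .967 .727 0 0 0 -.645;1 .967 .727 0 0 0 -.645;1 .967 .727 0 0 0 -.645' 20
```

```text
t: 1.1
eef_pos: [0.4288, 0.3303, 0.2264]
ee_rot: [-3.142, 0.0, 0.326]
force: [-0.4, 0.0, -0.1]
width: 0.0133
```

```bash
python3 -m inch '1 .304 1 0 0 0 0;1 .304 1 0 0 0 0;1 .304 1 0 0 0 0;1 .304 1 0 0 0 0;1 .304 1 0 0 0 0;1 .304 1 0 0 0 0;1 .304 1 0 0 0 0;1 .304 1 0 0 0 0'
python3 - <<'E'
from station import arm
import numpy as np
s=arm.get_state();p=s["eef_pos"];print(s["eef_pos"],s["ee_rot"],s["q"])
a=s["ee_rot"][2];d=np.array([.628,.0257])-p[:2]
print("tx,ty share",(d@[np.cos(a),np.sin(a)])/.3,(d@[np.sin(a),-np.cos(a)])/.3,"tz to .100",(p[2]-.1)/.3)
E
```

```text
t: 1.9
eef_pos: [0.6122, 0.0749, 0.2255]
ee_rot: [3.141, 0.001, 0.325]
force: [-1.2, 0.1, -1.0]
width: 0.0004
[0.61223143 0.07486276 0.22549934] [3.14145243e+00 1.44278018e-03 3.25000589e-01] [ 4.37866808e-01  2.65384255e-01 -1.23541615e-01 -2.50166479e-05
 -1.18331985e+00  1.45793968e+00]
tx,ty share -0.0025167717342816755 0.17208057818493244 tz to .100 0.4183311479945045
```

```bash
python3 -m inch '1 0 .172 .2 0 0 0;1 0 .172 .3 0 0 0;1 0 .172 .4 0 0 0;1 0 .172 .42 0 0 0;1 0 .172 .42 0 0 0'
python3 - <<'E'
from station import arm
from h import *
s=arm.get_state();p=s["eef_pos"];print(s["eef_pos"],s["ee_rot"],s["force"])
a=s["ee_rot"][2];d=np.array([.628,.0257])-p[:2]
print("tx,ty share",(d@[np.cos(a),np.sin(a)])/.3,(d@[np.sin(a),-np.cos(a)])/.3)
for n in ("scene","top"):
    f=arm.grab_frame(n); pickle.dump(f,open(f"pics/{n}1.pkl","wb"))
    u,v=map(int,proj(f,[.6,.015,.05])); im=f["img"][v-60:v+60,u-80:u+80,::-1]
    cv2.imwrite(f"pics/{n}1.png",cv2.resize(im,None,fx=5,fy=5,interpolation=cv2.INTER_CUBIC))
E
```

```text
t: 2.4
eef_pos: [0.6275, 0.028, 0.1001]
ee_rot: [3.141, 0.002, 0.329]
force: [0.3, 0.5, 0.7]
width: 0.0003
[0.62749408 0.02795151 0.10012168] [3.14135930e+00 1.99012585e-03 3.28628502e-01] [0.2827198  0.52166763 0.71814814]
tx,ty share -0.0008260707757552207 0.007647666055803337
```

View pics/scene1.png

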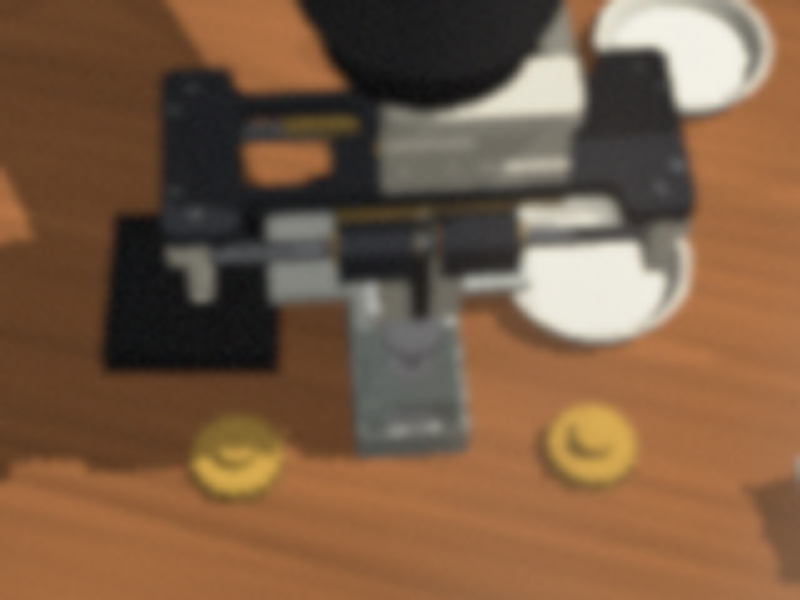

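View pics/top1.png

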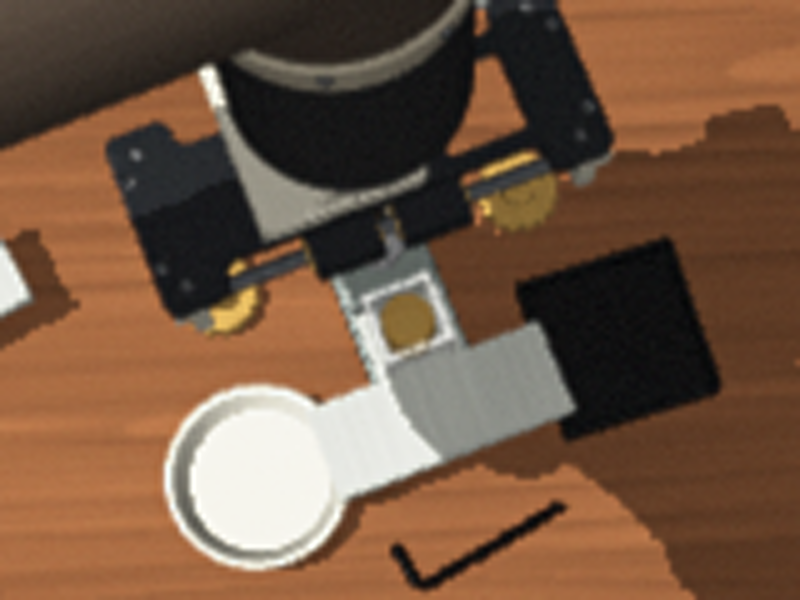

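Fingertips sit over the button (scene crop 410,315). Pressing.

```bash
python3 -m inch '1 0 .006 .04 0 0 0;1 0 .006 .065 0 0 0;1 0 .006 .075 0 0 0;1 0 .006 .083 0 0 0;1 0 .006 .09 0 0 0;1 0 .006 .097 0 0 0;1 0 .006 .104 0 0 0;1 0 .006 .111 0 0 0;1 0 .006 .118 0 0 0;1 0 .006 .125 0 0 0;1 0 .006 .13 0 0 0;1 0 .006 .134 0 0 0'
```

```text
t: 3.7
eef_pos: [0.6283, 0.0249, 0.061]
ee_rot: [-3.141, 0.0, 0.327]
force: [-3.4, 2.3, 6.2]
width: 0.0005
```

```bash
python3 -m inch '1 0 0 .003 0 0 0;1 0 0 .006 0 0 0;1 0 0 .006 0 0 0;1 0 0 .006 0 0 0'
```

```text
t: 4.1
eef_pos: [0.6284, 0.0249, 0.0602]
ee_rot: [3.142, -0.0, 0.327]
force: [-7.4, 3.0, 13.9]
width: 0.0006
```

```bash
python3 -m inch '1 0 0 .004 0 0 0;1 0 0 .008 0 0 0;1 0 0 .008 0 0 0'
```

```text
t: 4.4
eef_pos: [0.6285, 0.0249, 0.06]
ee_rot: [3.141, -0.001, 0.328]
force: [-13.3, 3.6, 29.6]
width: 0.0004
```

```bash
python3 -m inch '1 0 0 -.015 0 0 0;1 0 0 -.03 0 0 0;1 0 0 -.05 0 0 0;1 0 0 -.07 0 0 0;1 0 0 -.12 0 0 0;1 0 0 -.2 0 0 0;1 0 0 -.3 0 0 0;1 0 0 -.3 0 0 0;1 0 0 -.3 0 0 0'
python3 - <<'E'
from station import arm
from h import *
for n in ("scene","top"):
    f=arm.grab_frame(n); pickle.dump(f,open(f"pics/{n}2.pkl","wb"))
    u,v=map(int,proj(f,[.58,.015,.04])); im=f["img"][v-60:v+60,u-80:u+80,::-1]
    cv2.imwrite(f"pics/{n}2.png",cv2.resize(im,None,fx=5,fy=5,interpolation=cv2.INTER_CUBIC))
    W=world(f);o=np.array([.5769,.0084]);a=np.radians(18.7);d=W[...,:2]-o
    X=d@[np.cos(a),np.sin(a)];Y=d@[-np.sin(a),np.cos(a)];Z=W[...,2]
    m=(X<-1)&(X>-46)&(abs(Y)<58)&(Z>.0325)&(Z<.045)
    I=f["img"].astype(int);b=(I[...,0]-I[...,2]>40)
    for k,mm in (("z",m),("zbrass",m&b),("brass",b&(X<-1)&(X>-46)&(abs(Y)<58)&(Z>.02)&(Z<.05))):
        if mm.sum(): print(n,k,mm.sum(),X[mm].mean(),Y[mm].mean(),X[mm].min(),X[mm].max(),Y[mm].min(),Y[mm].max(),np.median(Z[mm]))
E
```

```text
t: 5.3
eef_pos: [0.629, 0.0248, 0.1468]
ee_rot: [-3.141, -0.002, 0.326]
force: [-0.1, 0.3, -1.0]
width: 0.0005
```

View pics/scene2.png

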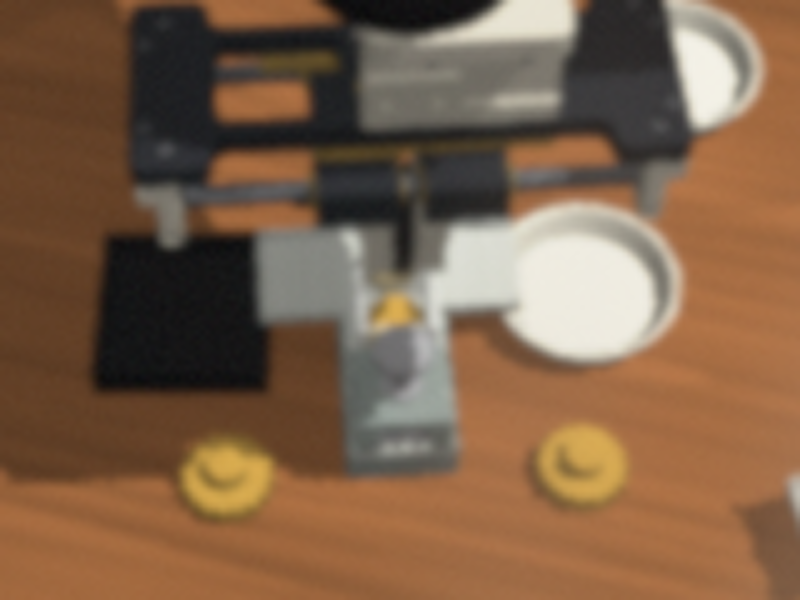

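View pics/top2.png

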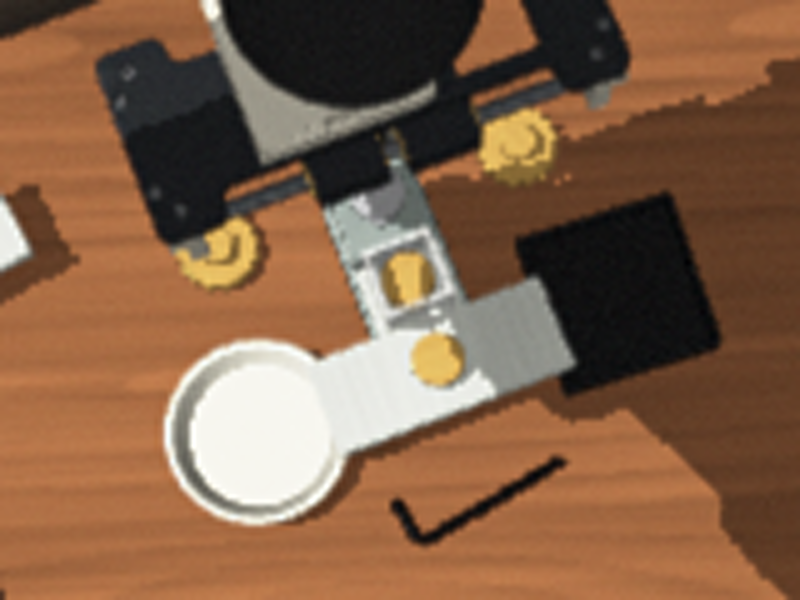

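The slug is out on the deck, at (438,358) in the top crop.

```bash
cat >> h.py <<'E'
O=np.array([.5769,.0084]);A=np.radians(18.7)
def feeder(f):
    W=world(f);d=W[...,:2]-O
    return 1e3*d@[np.cos(A),np.sin(A)],1e3*d@[-np.sin(A),np.cos(A)],1e3*W[...,2]
def tofeeder(p):
    d=np.asarray(p)[:2]-O
    return 1e3*d@[np.cos(A),np.sin(A)],1e3*d@[-np.sin(A),np.cos(A)]
E
python3 - <<'E'
from h import *
from station import arm
f=pickle.load(open("pics/top2.pkl","rb"));X,Y,Z=feeder(f)
I=f["img"].astype(int);b=(I[...,0]-I[...,2]>60)
r=(X<-2)&(X>-46)&(abs(Y)<58)&(Z>22)&(Z<50)
for k,m in (("z",r&(Z>33)),("brass",r&b)):
    if m.sum(): print(k,m.sum(),X[m].mean(),Y[m].mean(),X[m].min(),X[m].max(),Y[m].min(),Y[m].max(),np.median(Z[m]))
m=r&~b; print("deck X,Y extents",X[m].min(),X[m].max())
m=(X>37)&(X<75)&(abs(Y)<21)&(Z>68)&(Z<90);print("button",Z[m])
s=arm.get_state();print(tofeeder(s["eef_pos"]),s["eef_pos"])
E
```

```text
z 93 -23.67103036862565 0.6162662667713324 -36.43497718711814 -12.233225122021432 -12.36185875617885 13.16056329981079 37.510896819418335
brass 87 -23.778757967849586 0.8770699333546825 -36.43497718711814 -12.233225122021432 -10.40050452318627 12.257444851757604 37.68503954987842
deck X,Y extents -45.92026966562894 -2.0223276174786053
button [75.55821643 76.20957605 79.58055055 79.03241241 78.17967637 81.86504247
 76.72063728 76.25149126 77.3660815  80.91185188 77.67708785 77.91624134
 77.71732352 77.03450593 74.7289526  79.57213605 76.98615357 79.5270939
 78.90081571 77.64625218 79.51085848 76.89167037 78.58846291 77.58544467
 77.40301804 78.88667995 76.86638161 79.41051095 75.18721776 77.25824056
 80.50618816 75.61616517 78.92849847 74.21728035 78.36918915 76.65957885
 76.40543789 77.29939701 75.20403316 80.90643341 77.68812416 75.91280118
 75.26721758 76.16514097 75.86176281 78.41869809 73.96241633 76.34539574
 77.46579868 74.83878485 78.85607387 76.43137387 76.66131545 79.4356557
 74.03023987 72.10963855 80.32261831 74.20219765 79.17463699 76.80963132
 75.43685523 73.21001642]
(np.float64(53.612250424696946), np.float64(-1.0706574417390846)) [0.62802534 0.02457465 0.14525542]
```

```bash
python3 -m inch '1 -.13 .08 0 0 0 0;1 -.255 .15 0 0 0 0;1 -.255 .15 .1 0 0 0;1 -.255 .15 .2 0 0 0;1 -.255 .15 .27 0 0 0;1 -.255 .15 .32 0 0 0;1 -.255 .15 .35 0 0 0;1 -.255 .15 .36 0 0 0;1 -.255 .15 .36 0 0 0'
python3 - <<'E'
from station import arm
from h import *
s=arm.get_state();print(tofeeder(s["eef_pos"]),s["eef_pos"],s["force"])
for n in ("scene","top"):
    f=arm.grab_frame(n); pickle.dump(f,open(f"pics/{n}3.pkl","wb"))
    u,v=map(int,proj(f,[.58,.015,.04])); im=f["img"][v-60:v+60,u-80:u+80,::-1]
    cv2.imwrite(f"pics/{n}3.png",cv2.resize(im,None,fx=5,fy=5,interpolation=cv2.INTER_CUBIC))
E
```

```text
t: 6.3
eef_pos: [0.5704, -0.0425, 0.0378]
ee_rot: [3.142, 0.001, 0.327]
force: [-0.0, 0.3, -0.6]
width: 0.0006
(np.float64(-22.467943258677423), np.float64(-46.08236237098941)) [ 0.57039274 -0.0424532   0.03777219] [-0.02199202  0.31445051 -0.55160771]
```

View pics/scene3.png

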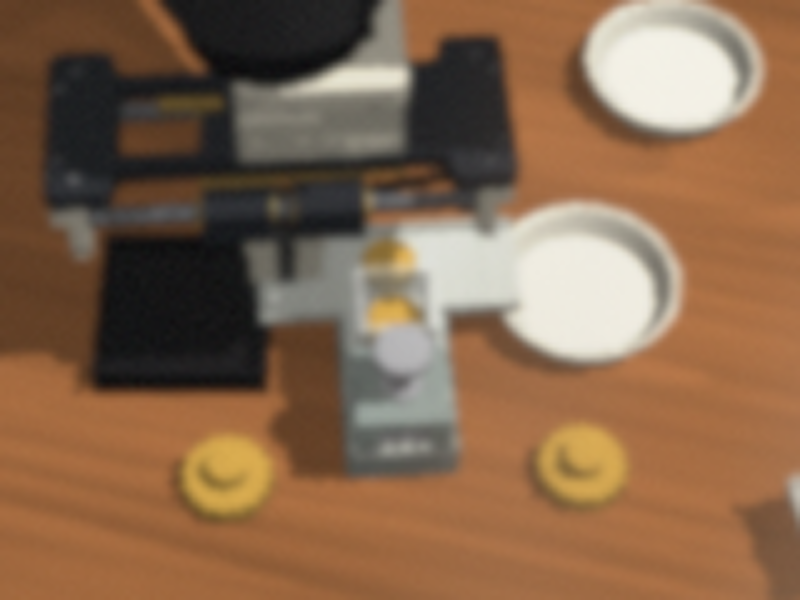

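View pics/top3.png

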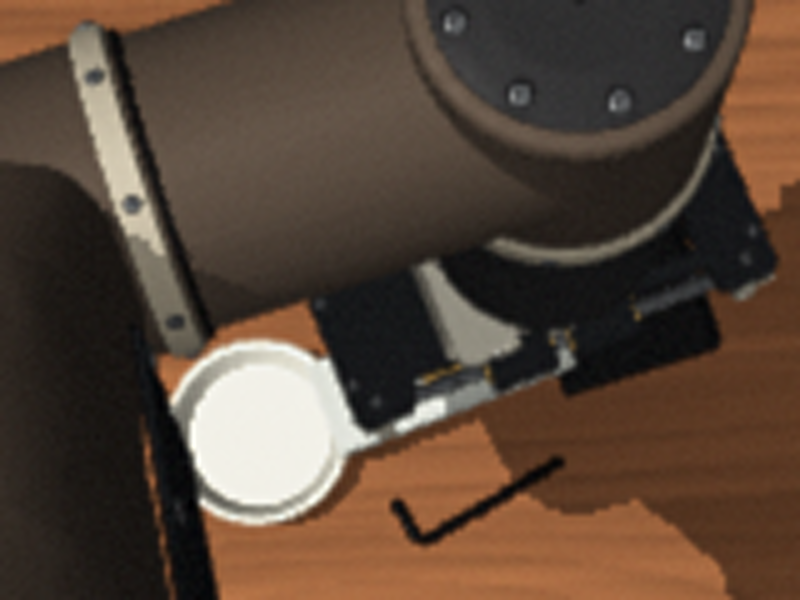

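```bash
python3 -m inch '1 -.002 0 .01 0 0 0;1 -.002 0 .019 0 0 0;1 -.002 -.02 .019 0 0 0;1 -.002 -.035 .019 0 0 0;1 -.002 -.05 .019 0 0 0;1 -.002 -.07 .019 0 0 0;1 -.002 -.09 .019 0 0 0;1 -.002 -.11 .019 0 0 0;1 -.002 -.13 .019 0 0 0;1 -.002 -.13 .019 0 0 0'
python3 - <<'E'
from station import arm
from h import *
s=arm.get_state();print(tofeeder(s["eef_pos"]),s["eef_pos"],s["force"])
for n in ("scene",):
    f=arm.grab_frame(n); pickle.dump(f,open(f"pics/{n}4.pkl","wb"))
    u,v=map(int,proj(f,[.58,.015,.04])); im=f["img"][v-60:v+60,u-80:u+80,::-1]
    cv2.imwrite(f"pics/{n}4.png",cv2.resize(im,None,fx=5,fy=5,interpolation=cv2.INTER_CUBIC))
    X,Y,Z=feeder(f);I=f["img"].astype(int);b=(I[...,0]-I[...,2]>60)
    m=(X<-2)&(X>-46)&(abs(Y)<70)&(Z>22)&(Z<45)&b
    if m.sum(): print(m.sum(),X[m].mean(),Y[m].mean(),X[m].min(),X[m].max(),Y[m].min(),Y[m].max())
E
```

```text
t: 7.4
eef_pos: [0.5573, -0.0049, 0.0325]
ee_rot: [-3.142, -0.0, 0.327]
force: [-0.1, 0.1, -0.2]
width: 0.0001
(np.float64(-22.85724972791009), np.float64(-6.321911288836615)) [ 0.55727627 -0.00491651  0.0325025 ] [-0.06881461  0.10110523 -0.21832943]
45 -21.853353215316236 24.244098948148732 -30.901894400898946 -8.98299670326102 13.504837157907275 32.00554871577421
```

View pics/scene4.png

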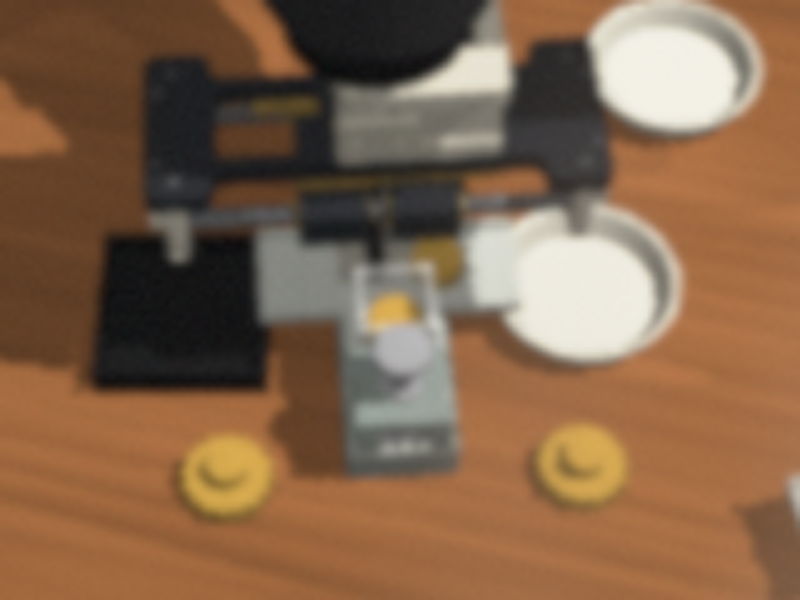

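```bash
python3 -m inch '1 0 -.015 0 0 0 0;1 0 -.035 0 0 0 0;1 0 -.055 0 0 0 0;1 0 -.075 0 0 0 0;1 0 -.095 0 0 0 0;1 0 -.115 0 0 0 0;1 0 -.135 0 0 0 0;1 0 -.155 0 0 0 0;1 0 -.155 0 0 0 0;1 0 -.155 0 0 0 0'
python3 - <<'E'
from station import arm
from h import *
s=arm.get_state();print(tofeeder(s["eef_pos"]),s["eef_pos"],s["force"])
for n in ("scene",):
    f=arm.grab_frame(n); pickle.dump(f,open(f"pics/{n}5.pkl","wb"))
    u,v=map(int,proj(f,[.58,.015,.04])); im=f["img"][v-60:v+60,u-80:u+80,::-1]
    cv2.imwrite(f"pics/{n}5.png",cv2.resize(im,None,fx=5,fy=5,interpolation=cv2.INTER_CUBIC))
E
```

```text
t: 8.45
eef_pos: [0.5425, 0.0386, 0.0325]
ee_rot: [3.142, 0.0, 0.327]
force: [0.2, -1.0, 1.0]
width: 0.0002
(np.float64(-22.911198870266443), np.float64(39.60429207685571)) [0.54250063 0.03856796 0.03248758] [ 0.1940733  -0.96581964  1.00998204]
```

View pics/scene5.png

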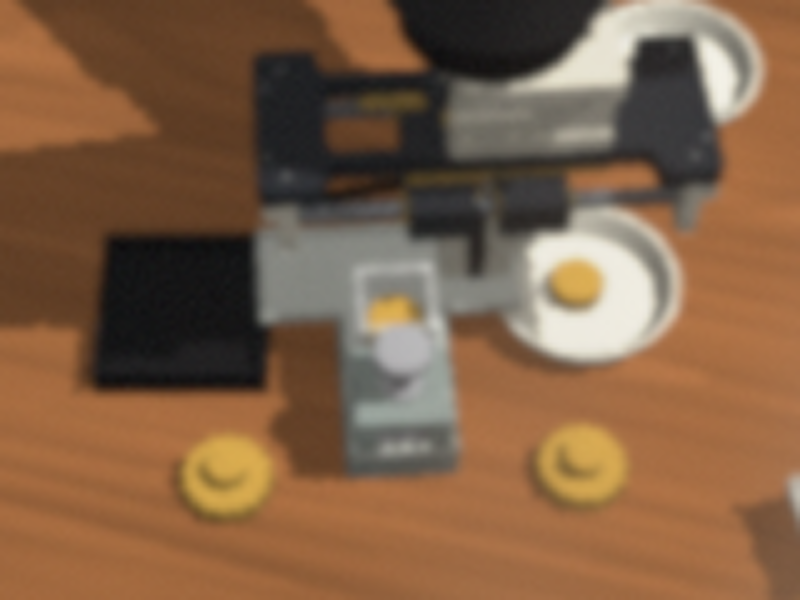

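The slug lies flat in the dish, at (577,283) in the scene crop. Backing off and lifting clear.

```bash
python3 -m inch '1 0 .02 -.02 0 0 0;1 0 .03 -.08 0 0 0;1 0 .03 -.2 0 0 0;1 0 .03 -.35 0 0 0;1 0 .03 -.5 0 0 0;1 -.3 .03 -.6 0 0 0;1 -.3 .03 -.6 0 0 0;1 -.3 .03 -.6 0 0 0;1 -.3 .03 -.6 0 0 0;1 -.3 .03 -.6 0 0 0'
python3 - <<'E'
from station import arm
from h import *
s=arm.get_state();print(s["eef_pos"],s["force"],s["qd"].round(3))
for n in ("scene","top"):
    f=arm.grab_frame(n); pickle.dump(f,open(f"pics/{n}6.pkl","wb"))
    cv2.imwrite(f"pics/{n}6.png",f["img"][:,:,::-1])
    X,Y,Z=feeder(f);I=f["img"].astype(int);b=(I[...,0]-I[...,2]>70)
    m=(X<-2)&(X>-70)&(Y>62)&(Y<150)&(Z>0)&(Z<45)&b
    if m.sum(): print(n,"slug",m.sum(),X[m].mean(),Y[m].mean(),np.median(Z[m]))
    m=(X>37)&(X<75)&(abs(Y)<21)&(Z>66)&(Z<90);print("button z",np.median(Z[m]))
    # dish & tray movement vs first frame
    g=pickle.load(open(f"pics/{n}0.pkl","rb"))
    for k,t in (("before",g),("after",f)):
        X,Y,Z=feeder(t);I=t["img"].astype(int);w=(I.min(-1)>120)&(I.max(-1)-I.min(-1)<40)
        m=w&(Y>72)&(Y<170)&(X>-85)&(X<45)&(Z>12)&(Z<22)
        if m.sum()>5: (c,r)=cv2.minEnclosingCircle(np.c_[X[m],Y[m]].astype(np.float32));print(n,k,"dish",np.round(c,1),round(r,1),m.sum())
        m=(I.max(-1)<60)&(Y<-58)&(Y>-165)&(abs(X)<90)&(Z>9)&(Z<25)
        if m.sum()>5: print(n,k,"tray",X[m].mean().round(1),Y[m].mean().round(1),m.sum())
E
```

```text
t: 9.5
eef_pos: [0.4607, 0.0008, 0.2127]
ee_rot: [3.142, -0.001, 0.326]
force: [0.8, -0.7, 0.8]
width: 0.0007
[0.46066843 0.00082187 0.21273362] [ 0.84171684 -0.72024469  0.84569006] [ 0.003  0.026  0.001 -0.003 -0.001 -0.004]
scene slug 97 -25.182913271786923 103.4390716083656 12.012920632916993
button z 76.74035532327969
scene before dish [-18.9  92.6] 44.9 132
scene before tray -1.2 -99.7 162
scene after dish [-19.   93.4] 45.1 131
scene after tray -1.2 -100.5 166
button z nan
top before dish [-20.6  92.9] 44.3 124
top before tray -19.8 -106.4 150
top after tray -44.3 -130.7 35
  return _methods._mean(a, axis=axis, dtype=dtype,
  ret = ret.dtype.type(ret / rcount)
```

View pics/scene6.png

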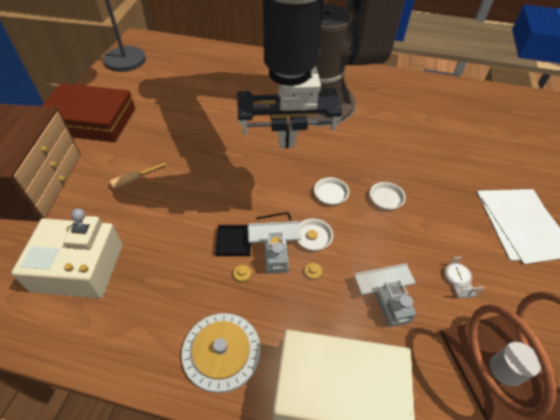

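View pics/top6.png

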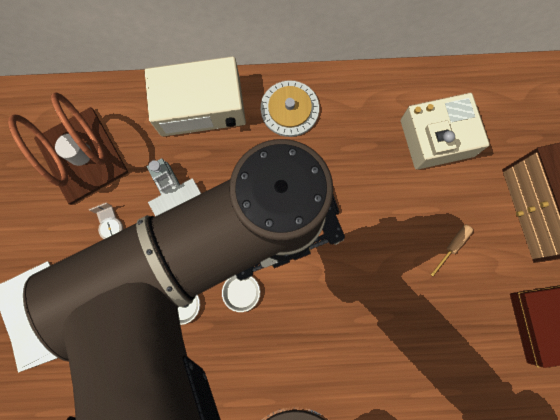

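Scene image: the slug is in the dish at (312,235), the dish and tray are where they were, and the plunger is up. The hand is high and clear. Handing in.

```bash
python3 -c "
from station import arm
print(arm.job_done())"
```

```text
the job is handed in; nothing more can be done
None
```

I pressed the plunger fully down once and let it return. One slug came out onto the deck, and I pushed it off the +y end with the closed fingertips. It dropped into the round white dish. The job was handed in just after 9.5 s on the robot's clock, with the hand at 0.21 m and touching nothing.

- **Press:** the plunger button reached z = 60.0 mm with about 30 N on the tool. It came back up, measured at about 77 mm against the nominal 78 mm.
- **Slug:** it lies flat in the dish, with its top at 12 mm above the desk in the depth image. I saw only one slug come out. Slugs are still visible in the magazine, but I did not count them separately.
- **Dish and tray:** from the scene camera, both are within about 1 mm of where they started, which is measurement noise.
- **Other things:** the wheels, hex key, compass, driver and toggle look unmoved in the scene picture. I did not measure them.
- **Failed check:** the arm blocked the top camera's view of the feeder and dish at the end. Its final dish, tray and button readings were missing or meaningless, so the last checks rest on the scene camera alone.

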